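# Even up the two spin-dryer trays on the bench balance

## Task

The two trays of brass valve bodies go into opposite sides of the spin-dryer, so they must weigh the same. Put the valve body that is still on the leak tester into a tray too, and move bodies from tray to tray until the balance sits level, with all five lying flat on the tray floors and both trays still in place on their pans. Set the bodies down, do not drop them, and leave the ratchet alone.

Things in the scene. Friction and masses are not known exactly. Their poses are not given: they have to be found in the camera images.
- tandem1_mid (a point): brass valve body, tandem (long): barrel 28 mm in diameter between two square end blocks (36 x 36 x 12 mm), 108 mm long, plus a thin steel hose barb 9 mm long at each end. Lies on the blocks' flats; weighs 440 g within 1.5 %. Point: its centre, 18 mm above what it lies on; x along the barrel, z up. Grip across the bare barrel (84 mm long) at mid-length.
- tandem2_mid (a point): a second tandem (long) body, the same as tandem1.
- tandem3_mid (a point): a third tandem (long) body, the same as tandem1.
- single1_mid (a point): brass valve body, single (short): barrel 28 mm in diameter between two square end blocks (36 x 36 x 12 mm), 54 mm long, plus a thin steel hose barb 9 mm long at each end. Lies on the blocks' flats; weighs 220 g within 1.5 %. Point: its centre, 18 mm above what it lies on; x along the barrel, z up. Grip across the bare barrel (30 mm long) at mid-length.
- single2_mid (a point): a second single (short) body, the same as single1.
- tray_a: loose stainless drain tray, 350 g, outside 166 (x) x 246 (y) x 22 mm high, walls and floor 3 mm. Origin: centre of its underside. It lies inside the low rim of one balance pan, left or right, and stays horizontal as the pan rises or sinks. Holds three bodies side by side, laid along its x at y about -72, 0 and 72 mm, with room for fingers.
- tray_b: the other tray, identical, on the other pan.
- balance: grey equal-arm bench balance, fixed, 0.54 m wide over its two aluminium pans. Origin: centre of its foot on the bench; y along the beam, from right pan to left. Pan centres at y = +-140 mm, pan floors 105 mm up when level. Where on a pan a load lies makes no difference. A needle and small white upright scale stand on its +x side, 100 mm from the centre, 165 mm high.
- beam (a joint): angle of the balance beam, rad: 0 is level, positive when the left (+y) pan is up and the right one down; stops at +-0.06 (pans about 8 mm up and down). Settles in about 2 s at 0.46 rad per kg of difference, so it rests on a stop for any difference over about 130 g.
- tester: blue instrument case (leak tester), fixed, 200 (x) x 130 mm (y), with a black rubber bed on top 108 mm above the bench, left or right of the balance. One valve body lies on the bed. Origin: centre of its foot.
- ratchet_mid (a point): bystander: small steel ratchet handle, 130 mm long, 25 mm high, lying on the bench beyond the balance. Point: its middle.

How it is judged:
By the outcome, as a careful person would: the job done as asked, in the order asked, and still so for the second after the job is handed in, with the robot touching nothing.
It also fails if it takes over 58 s, if anything falls off the work surface, if the arm or the gripper's body presses on something with over 40 N, if the wrist force passes 120 N, or if a joint passes its speed limit or range.

## Robot

A 6-joint arm with a two-finger parallel gripper is mounted at the origin on the work surface. World frame = base frame: x ahead of the robot, y to its left, z up, the work surface at z = 0. Lengths are in m, angles in rad, forces in N, time in s.
With the tool pointing down it reaches from about 0.35 to 0.85 m from the base axis. Payload 8.1 kg.
Tool frame: the origin (TCP) lies midway between the tips of the shut fingers; the grasp point (between the pads) lies 19 mm behind it (robot.tcp_to_grasp is the distance from the TCP to the grasp point, in m); x points along the fingers, y is the direction in which the jaws open and shut, and the axes are right-handed (so a half turn about x gives the same grasp; the last joint's range is limited). The gripper opens to 93 mm and grips with 3 to 60 N. Pads are 15 mm wide; open, the fingers measure 128 mm over their backs; the gripper's body (75 mm by 188 mm) begins 65 mm behind the grasp point.
Start: joints at [-1.344, 0.13, 1.488, -0, 1.523, -0.085], TCP at [0.184, -0.571, 0.219] pointing down, gripper open.
Joint ranges: [-2.96, 2.96], [-0.89, 2.26], [0.02, 2.5], [-1.34, 4.48], [0, 2.73], [-2.66, 2.66]. Speed limits (rad/s): [2.39, 2.39, 2.79, 3.14, 3.14, 3.14].

## Interface

Orientations are given as a rotation vector (axis times angle).
In Python, from plant import robot gives the robot as it stands.
- The arm moves only by the tool play_rows, never from a script. Its argument "plan" is a list of rows, each an object with "slide": the shift along the world's x, y, z as a fraction of full scale, a list of three; "roll": the turn about the world's z as a fraction of full scale; "fingers": the gripper command: -1 is shut, 1 is fully open, values between are in proportion. A call has 1 to 20 rows; each row shifts and turns the commanded pose from where the row before left it; what a row does not reach is not made up. Full scale, the value 1, is 30 mm for a shift and 8 degrees for a turn. A row lasts 1/8 s, in which the tool goes at most 62.5 mm and 10.7 degrees, less where a joint would pass 70% of its speed; a pose out of reach is approached as far as the arm can. A call with a number of a shift or a turn outside -1 to 1 is refused whole. A call with a gripper value outside its range is refused whole. The fingers move at their own pace and stop on an object; "squeeze" is the grip in N (left out, the last holds). Time passes only in rows, so rows that do not move let the fingers close. It gives the time, the measured TCP pose, the force and the opening at its end, in the units of the state.
- robot.read_state(): the state, without advancing time (a new reading comes with each control period).
- robot.read_camera(name): name is "scene" or "top"; returns the picture (420x560x3 uint8, red, green, blue); there is no depth.
- robot.get_calibration(name): a dict with "fx", "fy", "cx", "cy" (pixels), "distortion" ([k1, k2, p1, p2, k3] as OpenCV has them; the pictures are not rectified), "R" (3x3) and "t" (3): a world point X has camera coordinates R X + t. Camera axes: x right, y down, z forward; pixel columns grow to the right and rows downward; lengths in m; the calibration is good to about 2 mm. A picture is of the moment at which its call begins. get_calibration takes no time and is no camera call.
- robot.close_job(): hands the job in, once; it reports no verdict.
Trained networks look in the newest picture that a camera, given by its name, has taken for a name from the list of things; names that differ only in an ending like _2 or _b are one class to them, and where a whole thing is asked for, a point or a joint stands for the part that bears it (a point fixed in the world has none). Each returns a list of dicts, best first, with "p" (0 to 1); they miss things now and then, are a little off and sometimes report something else, mostly with a low value. They report only what shows in the picture. A call takes as long as a camera call.
- robot.boxes_of(camera, target): "extent" ([centre column, centre row, width, height] in pixels, round what is visible of it).
- robot.regions_of(camera, target): "region" (420x560 bool, what is visible of it) and "extent" ([centre column, centre row, width, height] in pixels, round what is visible of it).
- robot.mark_of(camera, target): "point" ([column, row] in pixels: a listed point, or the origin of a listed thing).
The state is a dict: "t": time; "q": joint angles; "dq": joint speeds; "joint_torque": joint torques, N m; "tool_pos": TCP position; "orientation": TCP orientation; "force": force on the tool from outside, world axes, zero at the start; "wrist_torque": the same for the moment, N m; "opening": finger opening in m.
Only numpy, scipy, OpenCV 4.12 (cv2) and the standard library are available. Lean on these libraries where they do the work, as an engineer would, in place of code of your own. Each camera call takes 0.05 s, during which the arm holds its last target.

## Working session

There is one attempt and no reset: what is moved stays moved. The work goes in short steps, Python scripts to look and compute and a tool call to move; the robot and the scene stay as the last step left them, time stands still between calls to the robot, and variables do not carry over. Pictures are saved under pics/ and viewed, and the job is handed in when it is done.

Besides the shell and the picture viewer there is one more tool, called by a JSON object that holds its "fn" and its "kwargs", one argument or row to a line. play_rows: Moves the arm, as the interface text tells. Its arguments: {"type":"object","properties":{"plan":{"type":"array","items":{"type":"object","properties":{"slide":{"type":"array","items":{"type":"number","minimum":-1,"maximum":1}},"roll":{"type":"number","minimum":-1,"maximum":1},"fingers":{"type":"number"}}}},"squeeze":{"type":"number"}},"required":["plan"]}

```bash
ls; mkdir -p pics; cat > h.py <<'E'
import numpy as np, cv2
from plant import robot
def snap(n,f):
    im=robot.read_camera(n); cv2.imwrite('pics/'+f,im[:,:,::-1]); return im
def pix2z(n,uv,z):
    c=robot.get_calibration(n); K=np.array([[c['fx'],0,c['cx']],[0,c['fy'],c['cy']],[0,0,1]])
    p=cv2.undistortPoints(np.array(uv,float).reshape(-1,1,2),K,np.array(c['distortion'],float)).reshape(-1,2)
    R=np.array(c['R']);t=np.array(c['t']); C=-R.T@t
    out=[]
    for a in p:
        d=R.T@np.array([a[0],a[1],1]); out.append(C+d*(z-C[2])/d[2])
    return np.array(out)
def proj(n,X):
    c=robot.get_calibration(n); K=np.array([[c['fx'],0,c['cx']],[0,c['fy'],c['cy']],[0,0,1]])
    r,_=cv2.Rodrigues(np.array(c['R'],float))
    return cv2.projectPoints(np.array(X,float).reshape(-1,1,3),r,np.array(c['t'],float),K,np.array(c['distortion'],float))[0].reshape(-1,2)
E
python3 - <<'E'
from h import *
np.set_printoptions(precision=4,suppress=True)
for n in('top','scene'):
    snap(n,n+'0.png')
    c=robot.get_calibration(n);print(n,-np.array(c['R']).T@np.array(c['t']))
for n in('top','scene'):
  for k in['tandem1_mid','single1_mid','tray_a','balance','tester','ratchet_mid']:
    print(n,k,[(round(d['p'],2),np.round(d['point'],1)) for d in robot.mark_of(n,k)])
s=robot.read_state();print(s)
E
```

```text
pics
top [0.4983 0.0203 1.4096]
scene [ 1.0573 -0.8005  1.1843]
top tandem1_mid [(0.58, array([355.9, 231.9]))]
top single1_mid [(0.56, array([436.8, 250.8]))]
top tray_a [(0.88, array([328.5, 226.8])), (0.75, array([218.9, 219.2]))]
top balance [(0.82, array([272.2, 227.1]))]
top tester []
top ratchet_mid [(0.72, array([243.2, 214.3])), (0.56, array([221.5, 153.3])), (0.19, array([437.8, 246.5]))]
scene tandem1_mid [(0.64, array([222.1, 243.4]))]
scene single1_mid [(0.56, array([157.4, 297.9]))]
scene tray_a [(0.96, array([290.8, 166. ])), (0.63, array([238.2, 232. ]))]
scene balance [(0.74, array([264.1, 217.1]))]
scene tester [(0.82, array([174.8, 319.8]))]
scene ratchet_mid [(0.7, array([339.9, 205.7]))]
{'t': 0.7, 'q': array([-1.3444,  0.1304,  1.4882, -0.    ,  1.523 , -0.0854]), 'dq': array([ 0.0008, -0.    ,  0.0001,  0.0005,  0.0011, -0.0006]), 'joint_torque': array([  0.0009, -55.9589, -49.1951,   0.0769,   0.0224,  -0.    ]), 'tool_pos': array([ 0.1841, -0.5711,  0.2186]), 'orientation': array([ 2.0532,  0.3227, -2.0533]), 'force': array([0.2563, 0.3623, 0.3718]), 'wrist_torque': array([ 0.0161, -0.0302,  0.0032]), 'opening': 0.09308384589802325}
```

```bash
sleep 1; ls pics
```

```text
scene0.png
top0.png
```

View pics/top0.png

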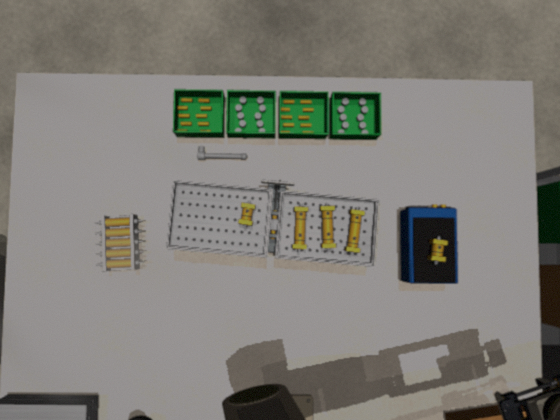

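View pics/scene0.png

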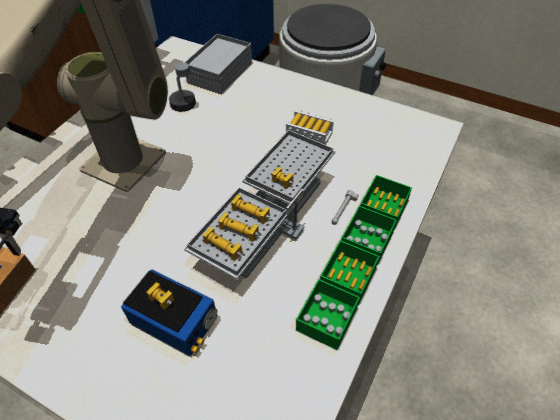

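The top view has +x up and +y left. The right tray at (327,230) holds three tandems, the left tray at (218,219) holds one single at (247,214), and the second single is on the tester at (438,250). The masses balance at 2 tandems against 1 tandem + 2 singles, so the tester single and one tandem go to the left tray.

```bash
python3 - <<'E'
from h import *
np.set_printoptions(precision=4,suppress=True)
im={n:snap(n,n+'1.png') for n in('top','scene')}
for n in('top','scene'):
  for k in['tandem1_mid','single1_mid','tray_a','tester']:
    for d in robot.regions_of(n,k):
      m=d['region'].astype(np.uint8);ys,xs=np.nonzero(m)
      if len(xs)<5: continue
      r=cv2.minAreaRect(np.c_[xs,ys].astype(np.float32))
      z={'te':.118,'si':.134,'tr':.12}[k[:2]]
      print(n,k,round(d['p'],2),np.round(r[0],1),np.round(r[1],1),round(r[2],1),pix2z(n,r[0],z)[0])
# colour
hsv=cv2.cvtColor(im['top'],cv2.COLOR_RGB2HSV)
m=cv2.inRange(hsv,(18,110,70),(35,255,255)); m[:170]=0;m[300:]=0
N,l,st,ce=cv2.connectedComponentsWithStats(m)
for i in range(1,N):
  if st[i,4]>50:
    ys,xs=np.nonzero(l==i); r=cv2.minAreaRect(np.c_[xs,ys].astype(np.float32)); 
    w=pix2z('top',[r[0],ce[i]],.12); b=cv2.boxPoints(r); W=pix2z('top',b,.12)
    print(st[i],np.round(r[0],1),np.round(ce[i],1),w[0,:2],w[1,:2],'edges',np.linalg.norm(W[1]-W[0]),np.linalg.norm(W[2]-W[1]),np.degrees(np.arctan2(*(W[1]-W[0])[1::-1])))
print(robot.get_calibration('top'))
big=cv2.resize(im['top'][170:290,160:390],None,fx=3.4,fy=3.4,interpolation=cv2.INTER_CUBIC)
cv2.imwrite('pics/topbig1.png',big[:,:,::-1])
big=cv2.resize(im['top'][190:300,380:480],None,fx=5,fy=5,interpolation=cv2.INTER_CUBIC)
cv2.imwrite('pics/tester1.png',big[:,:,::-1])
E
```

```text
Traceback (most recent call last):
KeyError: 'ta'
```

```bash
python3 - <<'E'
from h import *
np.set_printoptions(precision=4,suppress=True)
im={n:cv2.imread('pics/'+n+'1.png')[:,:,::-1].copy() for n in('top','scene')}
for n in('top','scene'):
  for k in['tandem1_mid','single1_mid','tray_a','tester']:
    for d in robot.regions_of(n,k):
      m=d['region'].astype(np.uint8);ys,xs=np.nonzero(m)
      if len(xs)<5: continue
      r=cv2.minAreaRect(np.c_[xs,ys].astype(np.float32))
      z={'tan':.118,'sin':.134,'tra':.12,'tes':.108}[k[:3]]
      print(n,k,round(d['p'],2),np.round(r[0],1),np.round(r[1],1),round(r[2],1),pix2z(n,r[0],z)[0])
# colour
hsv=cv2.cvtColor(im['top'],cv2.COLOR_RGB2HSV)
m=cv2.inRange(hsv,(18,110,70),(35,255,255)); m[:170]=0;m[300:]=0
N,l,st,ce=cv2.connectedComponentsWithStats(m)
for i in range(1,N):
  if st[i,4]>50:
    ys,xs=np.nonzero(l==i); r=cv2.minAreaRect(np.c_[xs,ys].astype(np.float32)); 
    w=pix2z('top',[r[0],ce[i]],.12); b=cv2.boxPoints(r); W=pix2z('top',b,.12)
    print(st[i],np.round(r[0],1),np.round(ce[i],1),w[0,:2],w[1,:2],'edges',np.linalg.norm(W[1]-W[0]),np.linalg.norm(W[2]-W[1]),np.degrees(np.arctan2(*(W[1]-W[0])[1::-1])))
print(robot.get_calibration('top'))
big=cv2.resize(im['top'][170:290,160:390],None,fx=3.4,fy=3.4,interpolation=cv2.INTER_CUBIC)
cv2.imwrite('pics/topbig1.png',big[:,:,::-1])
big=cv2.resize(im['top'][190:300,380:480],None,fx=5,fy=5,interpolation=cv2.INTER_CUBIC)
cv2.imwrite('pics/tester1.png',big[:,:,::-1])
E
```

```text
top tandem1_mid 0.84 [354.6 230. ] [15.1 44.5] 6.2 [ 0.5559 -0.2062  0.118 ]
top single1_mid 0.74 [437.1 249.1] [16.4 24.4] 6.7 [ 0.5085 -0.4149  0.134 ]
top tray_a 0.64 [428.2 244. ] [80.7 57. ] 88.7 [ 0.5214 -0.3968  0.12  ]
top tray_a 0.6 [218.4 218. ] [97.3 66. ] 5.0 [0.5833 0.1454 0.12  ]
top tester 0.58 [428.4 243.8] [79.5 56.4] 88.8 [ 0.5221 -0.4014  0.108 ]
scene tandem1_mid 0.63 [222.4 243.2] [43.  16.4] 32.2 [ 0.5541 -0.2049  0.118 ]
scene single1_mid 0.59 [159.3 295.9] [26.8 17.8] 36.9 [ 0.5084 -0.4218  0.134 ]
scene tray_a 0.88 [289.8 164.3] [50.5 79.1] 41.3 [0.5803 0.1448 0.12  ]
scene tray_a 0.73 [236.6 229.1] [58.1 88.5] 37.9 [ 0.5644 -0.1473  0.12  ]
scene tester 0.93 [168.9 311.2] [90.5 61.1] 28.1 [ 0.542  -0.4359  0.108 ]
[239 203  16  22 227] [246.5 213.7] [246.5 213.7] [0.595  0.0732] [0.5951 0.0733] edges 0.0535734318645757 0.03275681272244709 -9.12606994320016
[292 207  16  42 429] [299.5 227.5] [299.7 227.7] [ 0.5608 -0.0636] [ 0.5604 -0.064 ] edges 0.10733414788272866 0.03399881074197353 -2.647769323947963
[320 206  16  42 449] [327.5 226.5] [327.2 226.5] [ 0.
[... 757 characters left out ...]
48] [ 0.5062 -0.4233] edges 0.05707230474563134 0.03771746355160826 -7.656393582778493
[107 250  23   7 138] [118. 253.] [117.9 252.6] [0.491 0.4  ] [0.4919 0.4003] edges 0.05608853401146599 0.015280350640563354 -89.4284077453707
[107 260  23   7 134] [118. 263.] [118.2 263. ] [0.4656 0.3991] [0.4655 0.3987] edges 0.05600149597813965 0.01523373382641102 -89.4372679834107
{'fx': 501.2855379135978, 'fy': 501.2855379135978, 'cx': 275.24152036602516, 'cy': 210.69573835743842, 'distortion': array([-0.0146,  0.    ,  0.    ,  0.    ,  0.    ]), 'R': array([[ 0.0092, -0.9998,  0.017 ],
       [-0.9966, -0.0106, -0.0812],
       [ 0.0814, -0.0162, -0.9965]]), 't': array([-0.0083,  0.6113,  1.3645])}
```

View pics/topbig1.png

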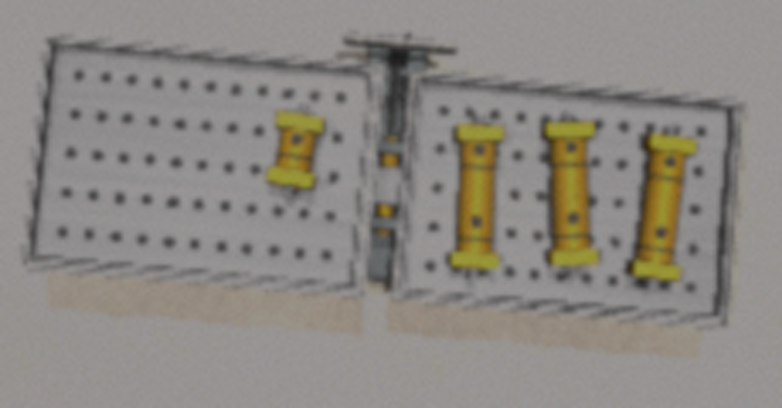

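View pics/tester1.png

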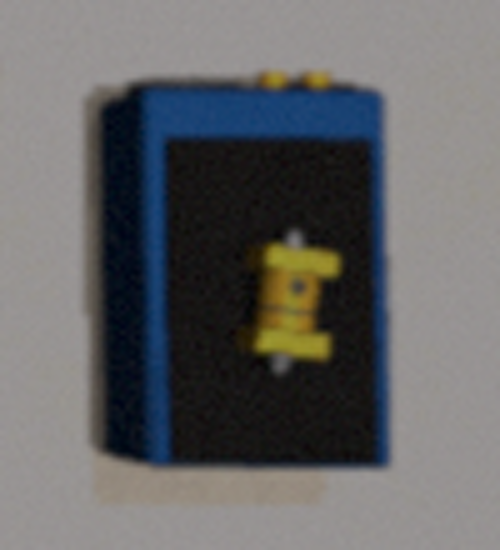

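```bash
python3 - <<'E'
from h import *
np.set_printoptions(precision=4,suppress=True)
L=np.array([(53,40),(368,70),(352,290),(30,262)])/3.4+[160,170]-.35
R=np.array([(418,78),(735,105),(722,320),(398,290)])/3.4+[160,170]-.35
for P,z in((L,.135),(R,.119)):
    W=pix2z('top',P,z)[:,:2]; e=np.roll(W,-1,0)-W
    print(W.round(4).tolist(),W.mean(0),np.linalg.norm(e,axis=1),np.degrees(np.arctan2(-e[0,0],-e[0,1]))*-1,np.degrees(np.arctan2(-e[2,0]*-1,e[2,1])),[np.degrees(np.arctan2(v[1],v[0])) for v in e])
T=np.array([(295,252),(288,352),(295,239),(282,362)])/5+[380,190]-.4
W=pix2z('top',T,.126)[:,:2];print(W,W[:2].mean(0),W[2:].mean(0),np.degrees(np.arctan2(*(W[0]-W[1])[::-1])),np.degrees(np.arctan2(*(W[2]-W[3])[::-1])))
print(pix2z('top',[(438.6,250)],.126),pix2z('scene',[(159.3,296)],.126))
for c,z in(((246.5,213.7),.134),((299.6,227.5),.118),((327.4,226.5),.118),((354.5,230.7),.118)):print(pix2z('top',c,z))
# scene colour
im=cv2.imread('pics/scene1.png');hsv=cv2.cvtColor(im,cv2.COLOR_BGR2HSV)
m=cv2.inRange(hsv,(12,120,70),(35,255,255));N,l,st,ce=cv2.connectedComponentsWithStats(m)
for i in range(1,N):
  if st[i,4]>80 and 140<ce[i][0]<310 and ce[i][1]>150: print(st[i],ce[i],pix2z('scene',ce[i],.118)[0],pix2z('scene',ce[i],.126)[0],pix2z('scene',ce[i],.134)[0])
big=cv2.resize(im[120:350,110:340],None,fx=2.6,fy=2.6,interpolation=cv2.INTER_CUBIC);cv2.imwrite('pics/scenebig1.png',big)
from scipy.spatial.transform import Rotation as Ro
print(Ro.from_rotvec(robot.read_state()['orientation']).as_matrix(), robot.read_state()['t'], robot.tcp_to_grasp)
E
```

```text
[[0.6748, 0.2559], [0.6547, 0.0189], [0.4897, 0.0291], [0.5082, 0.2688]] [0.5818 0.1432] [0.2379 0.1654 0.2404 0.1671] -4.837872085774082 4.413650892978481 [np.float64(-94.8378720857741), np.float64(176.4633854821859), np.float64(85.58634910702153), np.float64(-4.411740553482786)]
[[0.651, -0.0193], [0.633, -0.2618], [0.4694, -0.2508], [0.4899, -0.0055]] [ 0.5608 -0.1344] [0.2432 0.1639 0.2461 0.1617] -4.249315725104081 4.763652429548039 [np.float64(-94.24931572510408), np.float64(176.1491681040699), np.float64(85.23634757045195), np.float64(-4.896851614199906)]
[[ 0.5319 -0.4221]
 [ 0.4805 -0.4176]
 [ 0.5386 -0.4222]
 [ 0.4754 -0.4144]] [ 0.5062 -0.4198] [ 0.507  -0.4183] -4.991800843942387 -7.0282643422690265
[[ 0.5062 -0.4216  0.126 ]] [[ 0.5044 -0.4192  0.126 ]]
[[0.594  0.0728 0.134 ]]
[[ 0.5609 -0.064   0.118 ]]
[[ 0.5642 -0.1359  0.118 ]]
[[ 0.5541 -0.2061  0.118 ]]
[272 167  21  22 201] [281.4129 176.4726] [0.5804 0.0887 0.118 ] [0.584  0.0821 0.126 ] [0.5876 0.0754 0.134 ]
[231 194  38  30 365] [248.8466 207.6   ] [ 0.5546 -0.0631  0.118 ] [ 0.5583 -0.0686  0.126 ] [ 0.5621 -0.0742  0.134 ]
[219 213  39  28 384] [237.0807 225.6068] [ 0.5583 -0.1347  0.118 ] [ 0.5621 -0.1397  0.126 ] [ 0.5658 -0.1447  0.134 ]
[203 227  38  33 412] [220.6748 242.0704] [ 0.5479 -0.2038  0.118 ] [ 0.5518 -0.2083  0.126 ] [ 0.5556 -0.2127  0.134 ]
[146 282  27  26 308] [158.6753 293.5584] [ 0.4946 -0.4114  0.118 ] [ 0.4988 -0.4143  0.126 ] [ 0.503  -0.4173  0.134 ]
[[ 0.      0.3068 -0.9518]
 [ 0.     -0.9518 -0.3068]
 [-1.     -0.     -0.    ]] 1.25 0.0188
```

```bash
sleep 2
```

```text
(no output)
```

View pics/scenebig1.png

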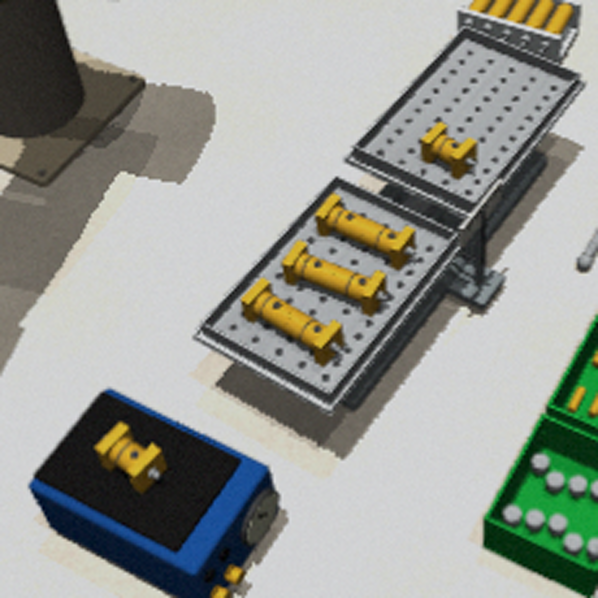

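{"fn": "play_rows", "kwargs": {
  "plan": [
    {"slide": [0.97,0.46,0],"roll": -0.28,"fingers": 1},
    {"slide": [0.97,0.46,0],"roll": -0.28,"fingers": 1},
    {"slide": [0.97,0.46,0],"roll": -0.28,"fingers": 1},
    {"slide": [0.97,0.46,0],"roll": -0.28,"fingers": 1},
    {"slide": [0.97,0.46,0],"roll": -0.28,"fingers": 1},
    {"slide": [0.97,0.46,0],"roll": -0.28,"fingers": 1},
    {"slide": [0.97,0.46,0],"roll": -0.28,"fingers": 1},
    {"slide": [0.97,0.46,0],"roll": -0.28,"fingers": 1},
    {"slide": [0.97,0.46,0],"roll": -0.28,"fingers": 1},
    {"slide": [0.97,0.46,0],"roll": -0.28,"fingers": 1},
    {"slide": [1,0.42,0],"roll": -0.25,"fingers": 0.5},
    {"slide": [0,0,-0.3],"roll": 0,"fingers": 0.5},
    {"slide": [0,0,0],"roll": 0,"fingers": 0.5}
  ],
  "squeeze": 30
}}

```text
t: 2.88
tool_pos: [0.5041, -0.4202, 0.2081]
orientation: [-2.16, 0.121, 2.165]
force: [-0.5, -0.2, 0.1]
opening: 0.0713
```

```bash
python3 - <<'E'
from h import *
im=snap('top','top2.png'); im2=snap('scene','scene2.png')
a=cv2.resize(im[190:300,370:490],None,fx=3.3,fy=3.3,interpolation=cv2.INTER_CUBIC)
b=cv2.resize(im2[220:350,100:240],None,fx=2.8,fy=2.8,interpolation=cv2.INTER_CUBIC)
h=min(a.shape[0],b.shape[0]);cv2.imwrite('pics/c2.png',np.hstack([a[:h],b[:h]])[:,:,::-1])
from scipy.spatial.transform import Rotation as Ro
print(Ro.from_rotvec(robot.read_state()['orientation']).as_matrix()[:,1])
E
```

```text
[-1.14477788e-01 -9.93425769e-01 -2.78358338e-04]
```

```bash
sleep 2
```

```text
(no output)
```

View pics/c2.png

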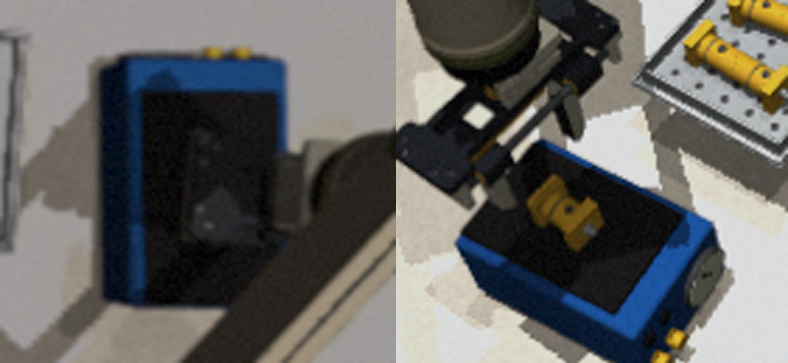

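The gripper straddles the tester single with its jaws across the barrel, so I'll descend and grip.

{"fn": "play_rows", "kwargs": {
  "plan": [
    {"slide": [0.05,0,-0.8],"fingers": 0.5},
    {"slide": [0,0,-0.8],"fingers": 0.5},
    {"slide": [0,0,-0.8],"fingers": 0.5},
    {"slide": [0,0,-0.5],"fingers": 0.5},
    {"slide": [0,0,-0.3],"fingers": 0.5},
    {"slide": [0,0,0],"fingers": 0.5},
    {"slide": [0,0,0],"fingers": -1},
    {"slide": [0,0,0],"fingers": -1},
    {"slide": [0,0,0],"fingers": -1},
    {"slide": [0,0,0],"fingers": -1}
  ],
  "squeeze": 30
}}

```text
$.plan[0]: bad value
```

{"fn": "play_rows", "kwargs": {
  "plan": [
    {"slide": [0.05,0,-0.8],"roll": 0,"fingers": 0.5},
    {"slide": [0,0,-0.8],"roll": 0,"fingers": 0.5},
    {"slide": [0,0,-0.8],"roll": 0,"fingers": 0.5},
    {"slide": [0,0,-0.5],"roll": 0,"fingers": 0.5},
    {"slide": [0,0,-0.3],"roll": 0,"fingers": 0.5},
    {"slide": [0,0,0],"roll": 0,"fingers": 0.5},
    {"slide": [0,0,0],"roll": 0,"fingers": -1},
    {"slide": [0,0,0],"roll": 0,"fingers": -1},
    {"slide": [0,0,0],"roll": 0,"fingers": -1},
    {"slide": [0,0,0],"roll": 0,"fingers": -1}
  ],
  "squeeze": 30
}}

```text
t: 4.22
tool_pos: [0.5067, -0.4204, 0.1139]
orientation: [-2.163, 0.123, 2.162]
force: [-0.7, 2.1, 1.2]
opening: 0.0342
```

{"fn": "play_rows", "kwargs": {
  "plan": [
    {"slide": [0,0,0],"roll": 0,"fingers": -1},
    {"slide": [0,0,0],"roll": 0,"fingers": -1},
    {"slide": [0,0,0],"roll": 0,"fingers": -1}
  ]
}}

```text
t: 4.6
tool_pos: [0.5068, -0.4203, 0.1138]
orientation: [-2.163, 0.123, 2.162]
force: [0.4, 2.9, 2.6]
opening: 0.0268
```

{"fn": "play_rows", "kwargs": {
  "plan": [
    {"slide": [0,0,0.4],"roll": 0,"fingers": -1},
    {"slide": [0,0,0.8],"roll": 0,"fingers": -1},
    {"slide": [0,0,0.9],"roll": 0,"fingers": -1},
    {"slide": [0,0.3,0.9],"roll": 0,"fingers": -1},
    {"slide": [0.12,0.9,0.3],"roll": 0.01,"fingers": -1},
    {"slide": [0.12,0.96,0],"roll": 0.01,"fingers": -1},
    {"slide": [0.12,0.96,0],"roll": 0.01,"fingers": -1},
    {"slide": [0.12,0.96,0],"roll": 0.01,"fingers": -1},
    {"slide": [0.12,0.96,0],"roll": 0.01,"fingers": -1},
    {"slide": [0.12,0.96,0],"roll": 0.01,"fingers": -1},
    {"slide": [0.12,0.96,0],"roll": 0.01,"fingers": -1},
    {"slide": [0.12,0.96,0],"roll": 0.01,"fingers": -1},
    {"slide": [0.12,0.96,0],"roll": 0.01,"fingers": -1},
    {"slide": [0.12,0.96,0],"roll": 0.01,"fingers": -1},
    {"slide": [0.12,0.96,0],"roll": 0.01,"fingers": -1},
    {"slide": [0.12,0.96,0],"roll": 0.01,"fingers": -1},
    {"slide": [0.12,0.96,0],"roll": 0.01,"fingers": -1},
    {"slide": [0.12,0.96,0],"roll": 0.01,"fingers": -1},
    {"slide": [0.12,0.96,0],"roll": 0.01,"fingers": -1},
    {"slide": [0.12,0.96,0],"roll": 0.01,"fingers": -1}
  ]
}}

```text
t: 7.1
tool_pos: [0.5643, 0.0481, 0.2131]
orientation: [-2.175, 0.101, 2.174]
force: [-0.1, 0.0, -2.7]
opening: 0.0272
```

{"fn": "play_rows", "kwargs": {
  "plan": [
    {"slide": [0.12,0.96,0],"roll": 0.01,"fingers": -1},
    {"slide": [0.12,0.96,0],"roll": 0.01,"fingers": -1},
    {"slide": [0.12,0.96,0],"roll": 0.02,"fingers": -1},
    {"slide": [0.12,0.8,0],"roll": 0.02,"fingers": -1},
    {"slide": [0,0,0],"roll": 0.02,"fingers": -1}
  ]
}}

```text
t: 7.72
tool_pos: [0.5786, 0.1591, 0.2129]
orientation: [-2.182, 0.086, 2.181]
force: [0.5, -1.1, -3.2]
opening: 0.0275
```

{"fn": "play_rows", "kwargs": {
  "plan": [
    {"slide": [0.15,0.9,-0.3],"roll": 0.05,"fingers": -1},
    {"slide": [0.15,0.9,-0.5],"roll": 0,"fingers": -1},
    {"slide": [0,0,-0.2],"roll": 0,"fingers": -1},
    {"slide": [0,0,0],"roll": 0,"fingers": -1}
  ]
}}

```text
t: 8.22
tool_pos: [0.5873, 0.2106, 0.1821]
orientation: [-2.183, 0.082, 2.185]
force: [-0.2, -1.0, -2.5]
opening: 0.0272
```

```bash
python3 - <<'E'
from h import *
im=snap('top','top3.png'); im2=snap('scene','scene3.png')
a=cv2.resize(im[170:280,150:290],None,fx=2.8,fy=2.8,interpolation=cv2.INTER_CUBIC)
b=cv2.resize(im2[90:220,200:340],None,fx=2.8,fy=2.8,interpolation=cv2.INTER_CUBIC)
h=min(a.shape[0],b.shape[0]);cv2.imwrite('pics/c3.png',np.hstack([a[:h],b[:h]])[:,:,::-1])
from scipy.spatial.transform import Rotation as Ro
s=robot.read_state();y=Ro.from_rotvec(s['orientation']).as_matrix()[:,1];print(np.degrees(np.arctan2(y[1],y[0])),s['tool_pos'])
E
```

```text
-94.27491064822986 [0.58789115 0.21073863 0.18323855]
```

```bash
sleep 2
```

```text
(no output)
```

View pics/c3.png

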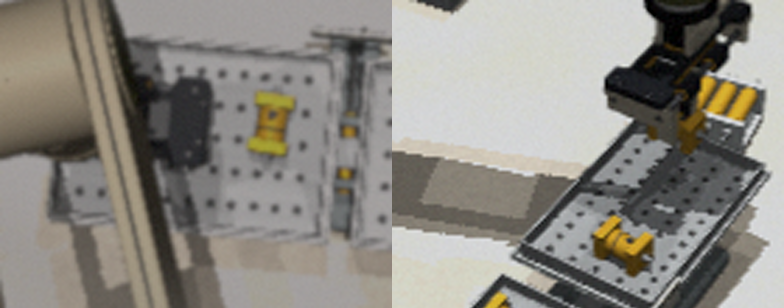

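{"fn": "play_rows", "kwargs": {
  "plan": [
    {"slide": [0,0,-0.7],"roll": 0,"fingers": -1},
    {"slide": [0,0,-0.7],"roll": 0,"fingers": -1},
    {"slide": [0,0,-0.4],"roll": 0,"fingers": -1},
    {"slide": [0,0,-0.1],"roll": 0,"fingers": -1},
    {"slide": [0,0,0],"roll": 0,"fingers": -1},
    {"slide": [0,0,0],"roll": 0,"fingers": -1}
  ]
}}

```text
t: 9.07
tool_pos: [0.5882, 0.2122, 0.1266]
orientation: [-2.185, 0.08, 2.182]
force: [0.1, -0.1, -2.3]
opening: 0.0268
```

{"fn": "play_rows", "kwargs": {
  "plan": [
    {"slide": [0,0,-0.05],"roll": 0,"fingers": -1},
    {"slide": [0,0,-0.05],"roll": 0,"fingers": -1},
    {"slide": [0,0,0],"roll": 0,"fingers": -1}
  ]
}}

```text
t: 9.45
tool_pos: [0.5874, 0.2119, 0.1225]
orientation: [-2.184, 0.08, 2.184]
force: [0.1, -0.1, -1.9]
opening: 0.0276
```

{"fn": "play_rows", "kwargs": {
  "plan": [
    {"slide": [0,0,-0.04],"roll": 0,"fingers": -1},
    {"slide": [0,0,-0.04],"roll": 0,"fingers": -1},
    {"slide": [0,0,0],"roll": 0,"fingers": -1}
  ]
}}

```text
t: 9.82
tool_pos: [0.5877, 0.212, 0.1216]
orientation: [-2.184, 0.08, 2.183]
force: [-5.4, -1.6, 7.3]
opening: 0.0275
```

{"fn": "play_rows", "kwargs": {
  "plan": [
    {"slide": [0,0,0.03],"roll": 0,"fingers": -1},
    {"slide": [0,0,0],"roll": 0,"fingers": 0.05},
    {"slide": [0,0,0],"roll": 0,"fingers": 0.05},
    {"slide": [0,0,0],"roll": 0,"fingers": 0.05},
    {"slide": [0,0,0],"roll": 0,"fingers": 0.05}
  ]
}}

```text
t: 10.45
tool_pos: [0.5876, 0.2119, 0.121]
orientation: [-2.184, 0.08, 2.184]
force: [-0.5, 0.2, 0.6]
opening: 0.0487
```

{"fn": "play_rows", "kwargs": {
  "plan": [
    {"slide": [0,0,0.5],"roll": 0,"fingers": 0.05},
    {"slide": [0,0,1],"roll": 0,"fingers": 0.05},
    {"slide": [0,0,1],"roll": 0,"fingers": 0.05},
    {"slide": [-0.08,-1,0.3],"roll": 0,"fingers": 0.05},
    {"slide": [-0.08,-1,0],"roll": -0.02,"fingers": 0.05},
    {"slide": [-0.08,-1,0],"roll": -0.02,"fingers": 0.05},
    {"slide": [-0.08,-1,0],"roll": -0.02,"fingers": 0.05},
    {"slide": [-0.08,-1,0],"roll": -0.02,"fingers": 0.05},
    {"slide": [-0.08,-1,0],"roll": -0.02,"fingers": 0.05},
    {"slide": [-0.08,-1,0],"roll": -0.02,"fingers": 0.05},
    {"slide": [-0.08,-1,0],"roll": -0.02,"fingers": 0.05},
    {"slide": [-0.08,-1,0],"roll": -0.02,"fingers": 0.05},
    {"slide": [-0.08,-1,0],"roll": -0.02,"fingers": 0.05},
    {"slide": [-0.08,-1,0],"roll": -0.02,"fingers": 0.05},
    {"slide": [-0.08,-1,0],"roll": -0.02,"fingers": 0.05},
    {"slide": [-0.08,-1,0],"roll": 0,"fingers": 0.05},
    {"slide": [-0.08,-0.9,0],"roll": 0,"fingers": 0.05},
    {"slide": [0,0,0],"roll": 0,"fingers": 0.05}
  ]
}}

```text
t: 12.7
tool_pos: [0.554, -0.2068, 0.2063]
orientation: [-2.168, 0.117, 2.166]
force: [0.2, 0.1, 0.5]
opening: 0.0486
```

```bash
python3 - <<'E'
from h import *
im=snap('top','top4.png'); im2=snap('scene','scene4.png')
a=cv2.resize(im[170:290,160:390],None,fx=3.4,fy=3.4,interpolation=cv2.INTER_CUBIC)
b=cv2.resize(im2[120:300,150:360],None,fx=3.3,fy=3.3,interpolation=cv2.INTER_CUBIC)
cv2.imwrite('pics/a4.png',a[:,:,::-1]);cv2.imwrite('pics/b4.png',b[:,:,::-1])
from scipy.spatial.transform import Rotation as Ro
s=robot.read_state();y=Ro.from_rotvec(s['orientation']).as_matrix()[:,1];print(np.degrees(np.arctan2(y[1],y[0])),s['tool_pos'],s['opening'])
E
```

```text
-96.0108850344491 [ 0.55419312 -0.20489588  0.20592565] 0.04850154607959767
```

```bash
sleep 2
```

```text
(no output)
```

View pics/a4.png

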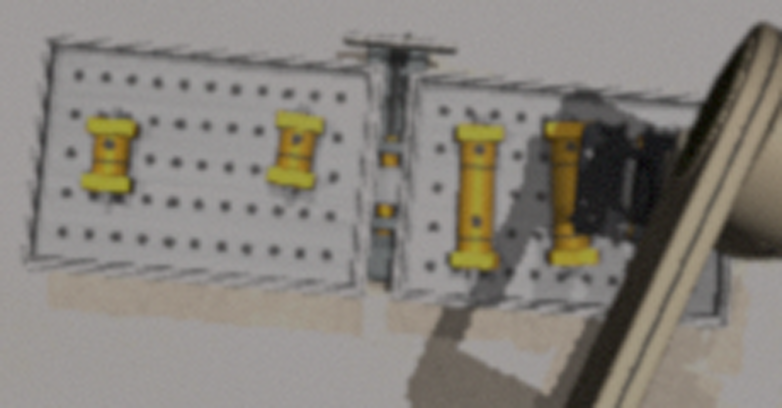

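View pics/b4.png

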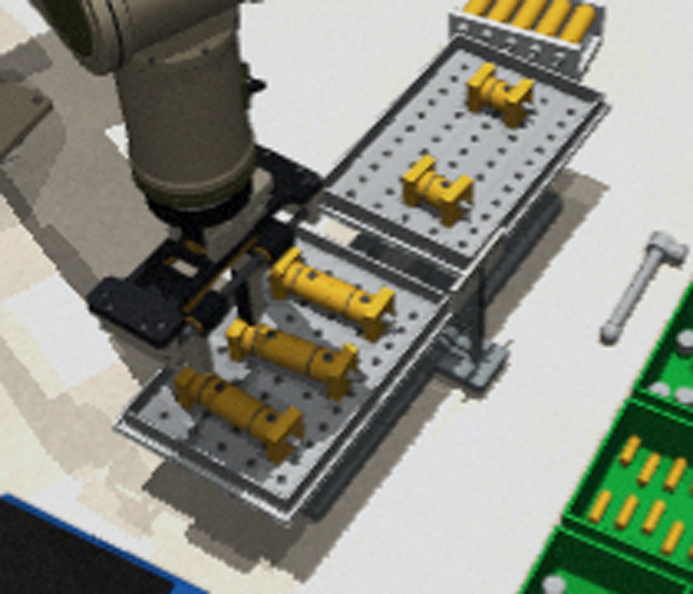

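The first single now lies flat in the left tray at (110,155). The gripper is over the outermost right tandem, so I'll descend.

{"fn": "play_rows", "kwargs": {
  "plan": [
    {"slide": [0,0,-0.9],"roll": 0,"fingers": 0.05},
    {"slide": [0,0,-0.9],"roll": 0,"fingers": 0.05},
    {"slide": [0,0,-0.8],"roll": 0,"fingers": 0.05},
    {"slide": [0,0,-0.4],"roll": 0,"fingers": 0.05},
    {"slide": [0,0,-0.25],"roll": 0,"fingers": 0.05},
    {"slide": [0,0,0],"roll": 0,"fingers": 0.05},
    {"slide": [0,0,0],"roll": 0,"fingers": 0.05}
  ]
}}

```text
t: 13.68
tool_pos: [0.5546, -0.2053, 0.1088]
orientation: [-2.17, 0.114, 2.166]
force: [-0.2, 0.2, 0.6]
opening: 0.0486
```

{"fn": "play_rows", "kwargs": {
  "plan": [
    {"slide": [0,0,-0.07],"roll": 0,"fingers": 0.05},
    {"slide": [0,0,0],"roll": 0,"fingers": -1},
    {"slide": [0,0,0],"roll": 0,"fingers": -1},
    {"slide": [0,0,0],"roll": 0,"fingers": -1},
    {"slide": [0,0,0],"roll": 0,"fingers": -1}
  ],
  "squeeze": 40
}}

```text
t: 14.3
tool_pos: [0.554, -0.2049, 0.1056]
orientation: [-2.168, 0.113, 2.168]
force: [-0.3, 2.4, 1.1]
opening: 0.0271
```

{"fn": "play_rows", "kwargs": {
  "plan": [
    {"slide": [0,0,0.2],"roll": 0,"fingers": -1},
    {"slide": [0,0,0.6],"roll": 0,"fingers": -1},
    {"slide": [0,0,0.9],"roll": 0,"fingers": -1},
    {"slide": [0,0,0.9],"roll": 0,"fingers": -1},
    {"slide": [0,0.4,0.6],"roll": 0,"fingers": -1},
    {"slide": [0.08,0.97,0],"roll": 0.02,"fingers": -1},
    {"slide": [0.08,0.97,0],"roll": 0.02,"fingers": -1},
    {"slide": [0.08,0.97,0],"roll": 0.02,"fingers": -1},
    {"slide": [0.08,0.97,0],"roll": 0.02,"fingers": -1},
    {"slide": [0.08,0.97,0],"roll": 0.02,"fingers": -1},
    {"slide": [0.08,0.97,0],"roll": 0.02,"fingers": -1},
    {"slide": [0.08,0.97,0],"roll": 0.02,"fingers": -1},
    {"slide": [0.08,0.97,0],"roll": 0.02,"fingers": -1},
    {"slide": [0.08,0.97,0],"roll": 0.02,"fingers": -1},
    {"slide": [0.08,0.97,0],"roll": 0.02,"fingers": -1},
    {"slide": [0.08,0.97,0],"roll": 0,"fingers": -1},
    {"slide": [0.05,0.5,0],"roll": 0,"fingers": -1},
    {"slide": [0,0,0],"roll": 0,"fingers": -1},
    {"slide": [0,0,0],"roll": 0,"fingers": -1}
  ]
}}

```text
t: 16.68
tool_pos: [0.5818, 0.1412, 0.2015]
orientation: [-2.182, 0.084, 2.183]
force: [-0.5, -0.4, -4.3]
opening: 0.0269
```

```bash
python3 - <<'E'
from h import *
im=snap('top','top5.png'); im2=snap('scene','scene5.png')
a=cv2.resize(im[170:290,160:390],None,fx=3.4,fy=3.4,interpolation=cv2.INTER_CUBIC)
b=cv2.resize(im2[100:280,170:380],None,fx=3.3,fy=3.3,interpolation=cv2.INTER_CUBIC)
cv2.imwrite('pics/a5.png',a[:,:,::-1]);cv2.imwrite('pics/b5.png',b[:,:,::-1])
from scipy.spatial.transform import Rotation as Ro
s=robot.read_state();y=Ro.from_rotvec(s['orientation']).as_matrix()[:,1];print(np.degrees(np.arctan2(y[1],y[0])),s['tool_pos'],s['force'],s['wrist_torque'])
E
```

```text
-94.44089773981997 [0.58189002 0.14101582 0.20152266] [-0.43672432 -0.02350254 -3.89115231] [ 0.03607501  0.03987274 -0.00495361]
```

```bash
sleep 2
```

```text
(no output)
```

View pics/a5.png

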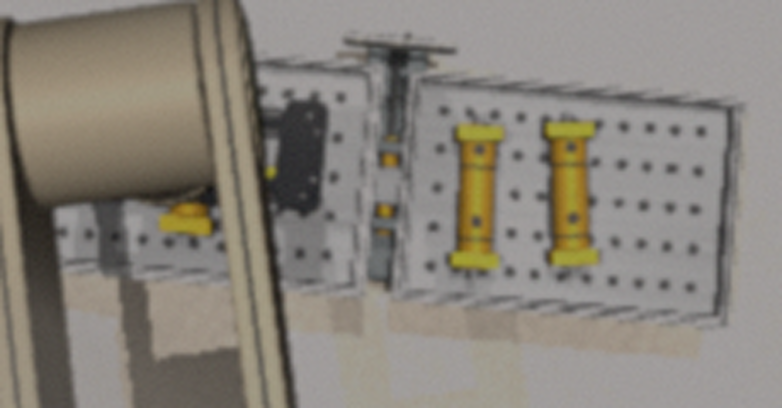

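View pics/b5.png

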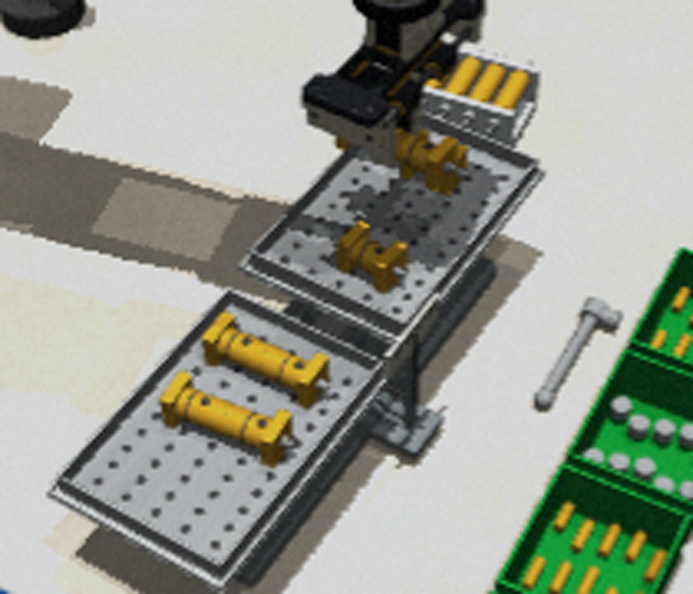

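{"fn": "play_rows", "kwargs": {
  "plan": [
    {"slide": [0,0.06,-0.7],"roll": 0,"fingers": -1},
    {"slide": [0,0,-0.9],"roll": 0,"fingers": -1},
    {"slide": [0,0,-0.6],"roll": 0,"fingers": -1},
    {"slide": [0,0,-0.3],"roll": 0,"fingers": -1},
    {"slide": [0,0,0],"roll": 0,"fingers": -1},
    {"slide": [0,0,0],"roll": 0,"fingers": -1}
  ]
}}

```text
t: 17.52
tool_pos: [0.5827, 0.1439, 0.1277]
orientation: [-2.184, 0.083, 2.18]
force: [-0.1, -0.6, -3.8]
opening: 0.0272
```

{"fn": "play_rows", "kwargs": {
  "plan": [
    {"slide": [0,0,-0.07],"roll": 0,"fingers": -1},
    {"slide": [0,0,-0.06],"roll": 0,"fingers": -1},
    {"slide": [0,0,-0.05],"roll": 0,"fingers": -1},
    {"slide": [0,0,0],"roll": 0,"fingers": -1},
    {"slide": [0,0,0],"roll": 0,"fingers": -1}
  ]
}}

```text
t: 18.15
tool_pos: [0.5821, 0.1439, 0.1215]
orientation: [-2.183, 0.083, 2.182]
force: [-0.1, -0.0, -1.1]
opening: 0.027
```

{"fn": "play_rows", "kwargs": {
  "plan": [
    {"slide": [0,0,-0.05],"roll": 0,"fingers": -1},
    {"slide": [0,0,-0.05],"roll": 0,"fingers": -1},
    {"slide": [0,0,0],"roll": 0,"fingers": -1},
    {"slide": [0,0,0],"roll": 0,"fingers": -1}
  ]
}}

```text
t: 18.65
tool_pos: [0.5821, 0.1439, 0.1182]
orientation: [-2.183, 0.083, 2.182]
force: [0.5, -0.5, -0.5]
opening: 0.0272
```

{"fn": "play_rows", "kwargs": {
  "plan": [
    {"slide": [0,0,-0.05],"roll": 0,"fingers": -1},
    {"slide": [0,0,-0.05],"roll": 0,"fingers": -1},
    {"slide": [0,0,-0.03],"roll": 0,"fingers": -1},
    {"slide": [0,0,0],"roll": 0,"fingers": -1},
    {"slide": [0,0,0],"roll": 0,"fingers": -1},
    {"slide": [0,0,0],"roll": 0,"fingers": -1}
  ]
}}

```text
t: 19.4
tool_pos: [0.5821, 0.1439, 0.1144]
orientation: [-2.183, 0.083, 2.182]
force: [1.9, 1.5, -0.1]
opening: 0.0271
```

{"fn": "play_rows", "kwargs": {
  "plan": [
    {"slide": [0,0,0],"roll": 0,"fingers": 0.03},
    {"slide": [0,0,0],"roll": 0,"fingers": 0.03},
    {"slide": [0,0,0],"roll": 0,"fingers": 0.03},
    {"slide": [0,0,0],"roll": 0,"fingers": 0.03},
    {"slide": [0,0,0.3],"roll": 0,"fingers": 0.03},
    {"slide": [0,0,0.6],"roll": 0,"fingers": 0.03},
    {"slide": [0,0,1],"roll": 0,"fingers": 0.03},
    {"slide": [0,0,1],"roll": 0,"fingers": 0.03},
    {"slide": [0,0,1],"roll": 0,"fingers": 0.03},
    {"slide": [-1,0,0.5],"roll": 0,"fingers": 0.03},
    {"slide": [-1,0,0.5],"roll": 0,"fingers": 0.03},
    {"slide": [-1,0,0],"roll": 0,"fingers": 0.03},
    {"slide": [-1,0,0],"roll": 0,"fingers": 0.03},
    {"slide": [-1,0,0],"roll": 0,"fingers": 0.03},
    {"slide": [-1,1,0],"roll": 0,"fingers": 0.03},
    {"slide": [0,1,0],"roll": 0,"fingers": 0.03},
    {"slide": [0,1,0],"roll": 0,"fingers": 0.03},
    {"slide": [0,1,0],"roll": 0,"fingers": 0.03},
    {"slide": [0,1,0],"roll": 0,"fingers": 0.03},
    {"slide": [0,1,0],"roll": 0,"fingers": 0.03}
  ]
}}

```text
t: 21.9
tool_pos: [0.4021, 0.3251, 0.2631]
orientation: [-2.184, 0.082, 2.18]
force: [0.2, 0.6, 0.1]
opening: 0.048
```

```bash
python3 - <<'E'
from h import *
im=snap('top','top6.png'); im2=snap('scene','scene6.png')
a=cv2.resize(im[170:290,160:390],None,fx=3.4,fy=3.4,interpolation=cv2.INTER_CUBIC)
b=cv2.resize(im2[120:280,170:380],None,fx=3.7,fy=3.7,interpolation=cv2.INTER_CUBIC)
cv2.imwrite('pics/a6.png',a[:,:,::-1]);cv2.imwrite('pics/b6.png',b[:,:,::-1])
E
sleep 2
```

```text
(no output)
```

View pics/a6.png

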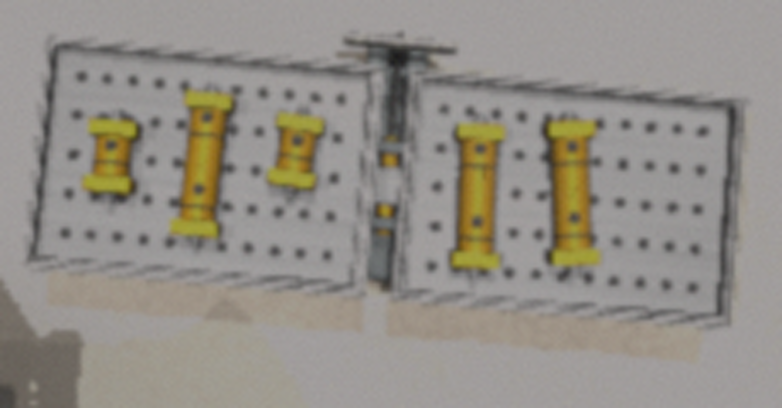

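View pics/b6.png

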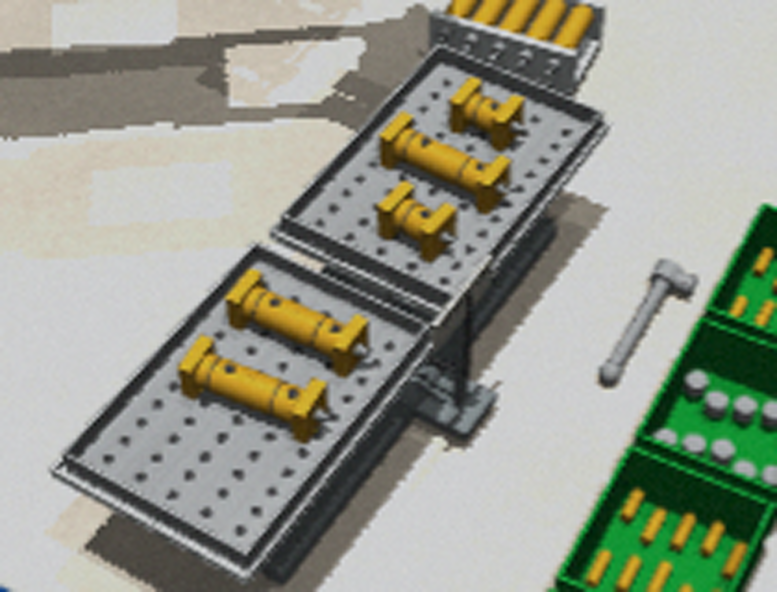

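{"fn": "play_rows", "kwargs": {
  "plan": [
    {"slide": [0,0,0],"roll": 0,"fingers": 0.03},
    {"slide": [0,0,0],"roll": 0,"fingers": 0.03},
    {"slide": [0,0,0],"roll": 0,"fingers": 0.03},
    {"slide": [0,0,0],"roll": 0,"fingers": 0.03},
    {"slide": [0,0,0],"roll": 0,"fingers": 0.03},
    {"slide": [0,0,0],"roll": 0,"fingers": 0.03},
    {"slide": [0,0,0],"roll": 0,"fingers": 0.03},
    {"slide": [0,0,0],"roll": 0,"fingers": 0.03}
  ]
}}

```text
t: 23.0
tool_pos: [0.4019, 0.3238, 0.2612]
orientation: [-2.182, 0.083, 2.183]
force: [0.9, 0.2, -0.7]
opening: 0.0478
```

```bash
cat > lev.py <<'E'
from h import *
import sys
np.set_printoptions(precision=3,suppress=True)
A=cv2.imread('pics/scene0.png',0).astype(np.float32);A1=cv2.imread('pics/scene1.png',0).astype(np.float32)
A=(A+A1)/2
Bs=[cv2.cvtColor(snap('scene','sl%s%d.png'%(sys.argv[1],i)),cv2.COLOR_RGB2GRAY).astype(np.float32) for i in range(4)]
B=sum(Bs)/4
# left single patch; two right tandems; static reference: ratchet
for name,X,z in(('left',[.594,.073],.134),('right1',[.561,-.064],.118),('right2',[.564,-.136],.118),('ratchet',None,0)):
    c=proj('scene',[X+[z]])[0] if X else np.array([340,206.])
    h=16 if name=='left' else 18
    x0,y0=int(c[0])-h,int(c[1])-h
    a=A[y0:y0+2*h,x0:x0+2*h]; best=None
    W=np.eye(2,3,dtype=np.float32)
    for dy in (-3,0,3):
      w=np.array([[1,0,10],[0,1,10+dy]],np.float32)
      try: cc,w=cv2.findTransformECC(a,B[y0-10:y0+2*h+10,x0-10:x0+2*h+10],w,cv2.MOTION_TRANSLATION,(3,200,1e-6),None,3)
      except cv2.error: continue
      if best is None or cc>best[0]: best=(cc,w[:,2]-10)
    if X:
      d=(proj('scene',[X+[z+.004]])-proj('scene',[X+[z-.004]]))[0]/8
      print(name,best, 'dz mm',best[1]@d/(d@d),'perp',(best[1][0]*d[1]-best[1][1]*d[0])/np.linalg.norm(d))
    else: print(name,best)
E
python3 lev.py a; python3 - <<'E'
import cv2
b=cv2.imread('pics/sla0.png')[180:260,260:340];cv2.imwrite('pics/needle.png',cv2.resize(b,None,fx=7,fy=7,interpolation=cv2.INTER_CUBIC))
b=cv2.imread('pics/scene0.png')[180:260,260:340];cv2.imwrite('pics/needle0.png',cv2.resize(b,None,fx=7,fy=7,interpolation=cv2.INTER_CUBIC))
E
```

```text
left (0.6636474228289031, array([-0.036,  2.086], dtype=float32)) dz mm -9.061541951321448 perp 0.050062280506932455
right1 (0.9476833854301995, array([-0.187, -1.743], dtype=float32)) dz mm 7.860453705958325 perp 0.03388036666099521
right2 (0.9872320265896855, array([-0.195, -1.794], dtype=float32)) dz mm 8.191897845526093 perp -0.026850036910608676
ratchet (0.9980430327630577, array([-0.017, -0.023], dtype=float32))
```

```bash
sleep 3
```

```text
(no output)
```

View pics/needle.png

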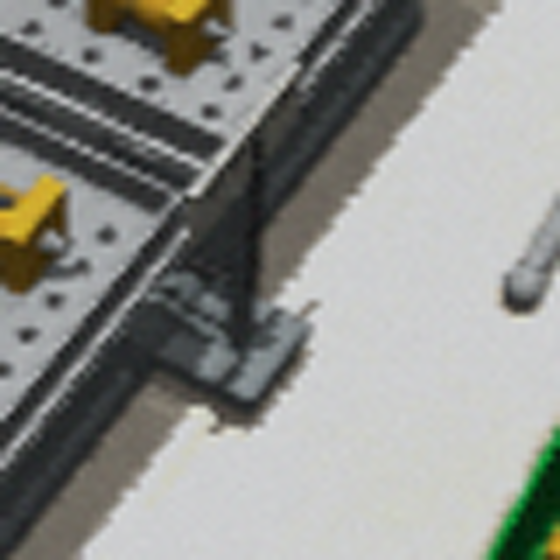

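View pics/needle0.png

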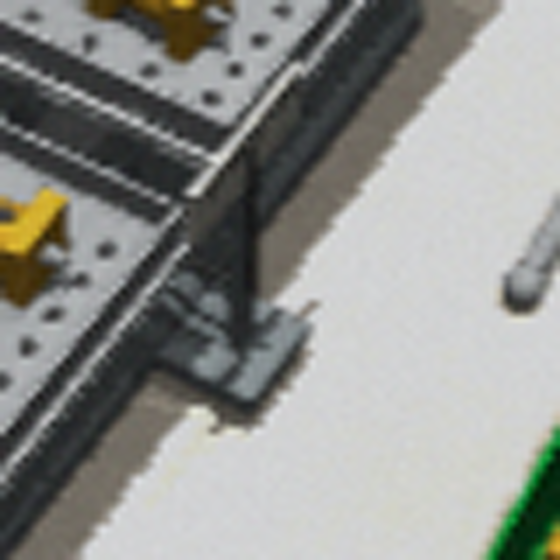

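Both trays read about level: the right rose 8 mm and the left sank about 8–9 mm from the stop. I'll wait for the beam to settle and check again before handing in.

{"fn": "play_rows", "kwargs": {
  "plan": [
    {"slide": [0,0,0],"roll": 0,"fingers": 0.03},
    {"slide": [0,0,0],"roll": 0,"fingers": 0.03},
    {"slide": [0,0,0],"roll": 0,"fingers": 0.03},
    {"slide": [0,0,0],"roll": 0,"fingers": 0.03},
    {"slide": [0,0,0],"roll": 0,"fingers": 0.03},
    {"slide": [0,0,0],"roll": 0,"fingers": 0.03},
    {"slide": [0,0,0],"roll": 0,"fingers": 0.03},
    {"slide": [0,0,0],"roll": 0,"fingers": 0.03}
  ]
}}

```text
t: 24.2
tool_pos: [0.4019, 0.3238, 0.2612]
orientation: [-2.182, 0.083, 2.183]
force: [-0.3, 0.0, 0.2]
opening: 0.0475
```

```bash
sed -i "s/('left',\[.594,.073\],.134)/('left',[.594,.073],.134)/" lev.py; python3 lev.py b; python3 - <<'E'
from h import *
# rim-line check: left tray far corner region (empty/static background excluded)
a=cv2.imread('pics/top1.png',0).astype(np.float32);b=cv2.cvtColor(snap('top','top7.png'),cv2.COLOR_RGB2GRAY).astype(np.float32)
for n,(x0,y0,w,h),X,z0 in(('L single',(232,198,30,32),[.594,.073],.134),('R t1',(288,200,24,54),[.561,-.064],.118),('R t2',(314,200,26,54),[.564,-.136],.118)):
    w_=np.array([[1,0,6],[0,1,6]],np.float32)
    cc,w_=cv2.findTransformECC(a[y0:y0+h,x0:x0+w],b[y0-6:y0+h+6,x0-6:x0+w+6],w_,cv2.MOTION_TRANSLATION,(3,200,1e-6),None,3)
    d=(proj('top',[X+[z0+.004]])-proj('top',[X+[z0-.004]]))[0]*1
    print(n,cc,w_[:,2]-6,'px per 8mm',d)
E
```

```text
left (0.6643916453017606, array([-0.068,  2.079], dtype=float32)) dz mm -9.030301894177589 perp 0.08165423773010193
right1 (0.9476846447085179, array([-0.178, -1.75 ], dtype=float32)) dz mm 7.885019425110435 perp 0.024435469834028063
right2 (0.98728121407632, array([-0.217, -1.79 ], dtype=float32)) dz mm 8.184736417643157 perp -0.004392815612749215
ratchet (0.9979805583412555, array([-0.031, -0.028], dtype=float32))
L single 0.9840063864306894 [0.11411095 0.26761055] px per 8mm [-0.12648634 -0.23610438]
R t1 0.9688878131930415 [ 0.1405263  -0.14728689] px per 8mm [ 0.20288283 -0.14840195]
R t2 0.976192853287381 [ 0.4232831  -0.17839336] px per 8mm [ 0.37396513 -0.15367496]
```

```bash
python3 -c "
from plant import robot
print(robot.close_job())"
```

```text
the job is handed in; nothing more can be done
None
```

The balance sits level to within what I could measure, and I handed the job in at about 24.5 s of the 58 s allowed. The left tray now holds one tandem and two singles, and the right tray holds two tandems.

I moved two bodies:
- **Single from the tester:** it went into the outer slot of the left tray.
- **Outermost tandem from the right tray:** it went into the middle slot of the left tray. I lowered it with the pan until its weight was carried before letting go.

**Final checks:**
- **Bodies and trays:** in the last close-up pictures, all five bodies lie flat on the tray floors and both trays are on their pans.
- **Level:** the right pan rose about 8.0 mm from its stop, against 8.4 mm for exactly level. That puts the beam about 0.003 rad from level. Readings a second apart agreed, so it was at rest.
- **Left pan reading:** it gave a 9.0 mm drop, slightly more than expected. That image match was poor (correlation 0.66), so I trusted the right pan. The top view roughly agreed with level.
- **Ratchet:** it had not moved.
- **Arm:** it was clear of everything when I handed in.

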